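Seat a sample tube in the photometer and take a reading

ROBOT

A 6-joint arm with a two-finger parallel gripper is mounted at the origin on a cart in front of the work surface, level with it; the furniture and walls round the work are solid. World frame = base frame: x ahead of the robot, y to its left, z up, the work surface at z = 0. Lengths are in m, angles in rad, forces in N, time in s.
With the tool pointing down it reaches from about 0.425 to 0.95 m from the base axis. Payload 3.5 kg.
Tool frame: the origin (TCP) lies at the very end of the fingers, on their centre line; the grasp point (between the pads) lies 19 mm behind it; x points along the fingers, z is the direction in which the jaws open and shut, and the axes are right-handed (so a half turn about x gives the same grasp; the last joint's range is limited). The gripper opens to 85 mm and grips with 20 to 120 N. Pads are 22 mm wide; open, the fingers measure 114 mm over their backs; the gripper's body (76 mm by 85 mm) begins 54 mm behind the grasp point. The pads swing forward as they close: fully open they stand 13 mm farther back than shut.
Start: joints at [1.103, 0.286, 1.577, -0, 1.279, -0.15], TCP at [0.211, 0.641, 0.209] pointing down, gripper open.
Joint ranges: [-2.77, 2.77], [-0.9, 2.22], [0.21, 2.48], [-1.53, 4.67], [0.24, 2.81], [-2.84, 2.84]. Speed limits (rad/s): [2.79, 2.79, 3.14, 3.14, 3.14, 3.14].

INTERFACE

Orientations are given as a unit quaternion [x, y, z, w].
In Python, from plant import ctrl, cams gives the robot as it stands.
- The arm moves only by the tool play_rows, never from a script. Its argument "rows" is a list of rows, each a list of 3 entries, a list of its own where there are three numbers: the opening in per cent of the stroke, from 0 (shut) to 100 (fully open), then the shift along the tool's x, y, z in units of 0.3 m (1.0 is 0.3 m), then the turn, a rotation vector about the tool's x, y, z in units of pi/2 rad (1.0 is pi/2 rad). A call has 1 to 10 rows; each row is the pose to reach, as a shift and turn from the pose commanded when the call began, along the tool's axes at that moment; what a row does not reach only later rows make up. A row lasts 1/12 s, in which the tool goes at most 41.7 mm and 7.16 degrees, less where a joint would pass 70% of its speed; a pose out of reach is approached as far as the arm can. A call with a number of a shift or a turn outside -1 to 1 is refused whole. A call with a gripper value outside its range is refused whole. The fingers move at their own pace and stop on an object; "force" is the grip in N (left out, the last holds). Time passes only in rows, so rows that repeat a pose let the fingers close. It gives the time, the measured TCP pose, the force and the opening at its end, in the units of the state.
- ctrl.get_state(): the state, without advancing time (a new reading comes with each control period).
- cams.read_camera(name): name is "scene" or "side" or "wrist"; returns a dict with "color" (420x560x3 uint8, red, green, blue), "fx", "fy", "cx", "cy" (pixels), "view" (4x4, takes a point from world to camera coordinates). Camera axes: x right, y down, z forward; pixel columns grow to the right and rows downward; lengths in m; the calibration is good to about 2 mm. A picture is of the moment at which its call begins. There is no depth.
- ctrl.sign_off(): hands the job in, once; it reports no verdict.
The state is a dict: "time": time; "qpos": joint angles; "dq": joint speeds; "joint_efforts": joint torques, N m; "eef_pos": TCP position; "tcp_rot": TCP orientation; "contact_force": force on the tool from outside, world axes, zero at the start; "wrist_torque": the same for the moment, N m; "opening": opening from 0.0 (shut) to 1.0 (fully open).
Only numpy, scipy, OpenCV 4.12 (cv2) and the standard library are available. Lean on these libraries where they do the work, as an engineer would, in place of code of your own. Each camera call takes 0.05 s, during which the arm holds its last target. There are 200 camera calls.

TASK

Measure the sample in the red-capped tube: take it out of the rack, stand it in the round well of the photometer and push it down, gently, until you feel the sprung seat under it click over and stay down, then let go of it. With the tube seated, press the green key through its click and let it come up again. Never press with more than 25 N on the tube or the instrument, and leave the other tubes, the flask and the wash bottle where they are.

Things in the scene. Friction and masses are not known exactly. Their poses are not given: they have to be found in the camera images.
- red_tube_mid (a point): The red-capped test tube; this point is on its axis, 60 mm above its foot (half-way up; z axis along the tube, towards the cap). Glass body 16 mm wide with a round foot, 120 mm high in all; the cap (19 mm wide) is the top 15 mm and soft: grip the glass, 92 to 100 mm above the foot, clear of the rack and the photometer. 20 g. It stands loosely in the rack, foot 4 mm above the worktop.
- blue_tube_mid (a point): A tube of the same size with a blue cap, in the same rack; point half-way up. Leave alone.
- white_tube_mid (a point): A tube of the same size with a white cap, in the same rack; point half-way up. Leave alone.
- rack: White tube rack, 58 x 180 x 75 mm, fixed; origin at the centre of its underside, x across, y along the row, z up. Three tubes in one row, 44 mm apart, in square holes 17 mm wide; they rise 50 mm above the rack. Their order changes. Right of the rack is a tall covered machine (near side 0.4 m right of the robot, 0.45 to 0.7 m ahead): keep the arm clear of it on the way in.
- photometer: White tube photometer, 230 (x) x 180 (y) x 80 mm, fixed. Origin on its underside, midway across, 125 mm behind its front; x to its back, y to its left, z up. Front (x -125 to -47 mm): low deck 46 mm high with the keys; a sloped display rises to the 80 mm high rear with the well. Behind it, left, is a tall beige washer, 0.2 m wide, 0.75 m ahead and 0.26 m left of the robot.
- well_mouth (a point): Centre of the mouth of the round, vertical well in the photometer's top, black ring round it, 80 mm above the worktop; 19 mm wide with a 3 mm chamfer. At its bottom is the sprung seat with a rubber pad; a collar sets the seat's height for the tube length, so the undisturbed pad lies anywhere from 26 to 54 mm below the mouth. That depth differs from start to start, is not reported and cannot be seen: feel for it.
- cell_seat (a joint): Travel of the sprung seat at the bottom of the well, in m, positive downwards: 0 at rest, 0.006 fully down. About 2 N starts to move it; the resistance climbs to a peak of about 12 N at 1.4 mm, falls to nothing at 4 mm, and from there the seat pulls itself down and stays down (clicked over): the force on the tube drops suddenly. The rubber pad on it yields 0.5 mm per 10 N, up to 2 mm, then is solid.
- key_top (a point): Centre of the top of the green key at rest: a round key 25 mm in diameter on the front deck, its top 53 mm above the worktop, pressed straight down. This point stays where it is when the key goes down.
- read_key (a joint): Travel of the green key in m, positive downwards: 0 at rest, 0.004 fully down. A dome switch: under 1 N at rest, a peak of about 6 N at 1.5 mm, falling to about 5 N at 2.4 mm (it has clicked) and 1 N at 4 mm, then a rubbery stop. It springs back when released.
- flask: Small conical glass flask, 67 mm wide, 112 mm high, loose on the worktop; origin at the centre of its underside. Leave alone.
- wash_bottle: White wash bottle with a blue jet, 68 mm wide, 221 mm high, loose; origin at the centre of its underside. Leave alone.

How it is judged:
By the outcome, as a careful person would: the job done as asked, in the order asked, and still so for the second after the job is handed in, with the robot touching nothing.
It also fails if it takes over 48 s, if anything falls off the work surface, if the arm or the gripper's body presses on something with over 40 N, if the wrist force passes 120 N, or if a joint passes its speed limit or range.

## Working session

There is one attempt and no reset: what is moved stays moved. The work goes in short steps, Python scripts to look and compute and a tool call to move; the robot and the scene stay as the last step left them, time stands still between calls to the robot, and variables do not carry over. Pictures are saved under pics/ and viewed, about 8 in all and at most 12, crops included, and the job is handed in when it is done.

Besides the shell and the picture viewer there is one more tool, called after "Call:" as name([rows], argument=value, ...), one row to a line, values as JSON. play_rows: Moves the arm, as the interface text tells. Shifts and turns lie within -1 to 1; 1 stands for 0.3 m of shift or pi/2 rad of turn. Its arguments: {"type":"object","properties":{"rows":{"type":"array"},"force":{"type":"number"}},"required":["rows"]}

```bash
mkdir -p pics; cat > h.py <<'E'
import numpy as np, cv2, json
from scipy.spatial.transform import Rotation as R
from plant import ctrl, cams
def snap(n,f,crop=None,s=1):
    c=cams.read_camera(n); im=c["color"][:,:,::-1]
    if crop: im=im[crop[1]:crop[3],crop[0]:crop[2]]
    if s!=1: im=cv2.resize(im,None,fx=s,fy=s,interpolation=cv2.INTER_CUBIC)
    cv2.imwrite("pics/"+f,im); return c
def ray(c,u,v):
    V=np.array(c["view"]); d=V[:3,:3].T@[(u-c["cx"])/c["fx"],(v-c["cy"])/c["fy"],1]
    return -V[:3,:3].T@V[:3,3], d
def onz(c,u,v,z):
    o,d=ray(c,u,v); return o+d*(z-o[2])/d[2]
def proj(c,p):
    V=np.array(c["view"]); q=V[:3,:3]@p+V[:3,3]; return c["fx"]*q[0]/q[2]+c["cx"],c["fy"]*q[1]/q[2]+c["cy"]
def tri(L):
    A=np.zeros((3,3));b=np.zeros(3)
    for c,u,v in L:
        o,d=ray(c,u,v); d=d/np.linalg.norm(d); M=np.eye(3)-np.outer(d,d); A+=M;b+=M@o
    p=np.linalg.solve(A,b); return p,[np.linalg.norm(np.cross(p-ray(c,u,v)[0],ray(c,u,v)[1]/np.linalg.norm(ray(c,u,v)[1]))) for c,u,v in L]
def st():
    s=ctrl.get_state(); print({k:np.round(s[k],4).tolist() for k in("time","qpos","eef_pos","tcp_rot","contact_force","opening")}); 
    print(R.from_quat(s["tcp_rot"]).as_matrix().round(3)); return s
E
python3 - <<'E'
from h import *
st()
for n in("scene","side"):
    c=snap(n,n+"0.png"); 
    print(n,ray(c,280,210), c["fx"],c["cx"],c["cy"])
E
```

```text
{'time': 0.0, 'qpos': [1.103, 0.2872, 1.5782, -0.0, 1.2786, -0.15], 'eef_pos': [0.2106, 0.6405, 0.2075], 'tcp_rot': [-0.415, 0.5736, 0.4142, 0.5721], 'contact_force': [0.7412, -0.4079, -0.7157], 'opening': 0.9997}
[[-0.001 -0.95   0.312]
 [-0.002  0.312  0.95 ]
 [-1.     0.    -0.002]]
scene (array([-0.20021056, -0.59109457,  0.72918134]), array([ 0.65133057,  0.52728874, -0.54600209])) 520.003697227326 270.120978446389 207.54498963661527
side (array([0.60649785, 0.9610972 , 0.50793075]), array([-0.04297761, -0.90391964, -0.42569609])) 384.5628584031418 283.0625768879779 213.25268729115774
```

View pics/scene0.png

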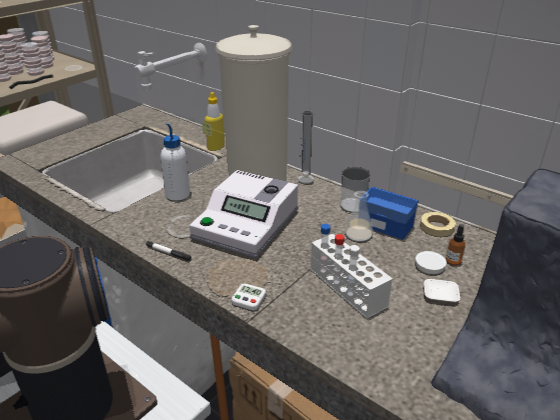

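View pics/side0.png

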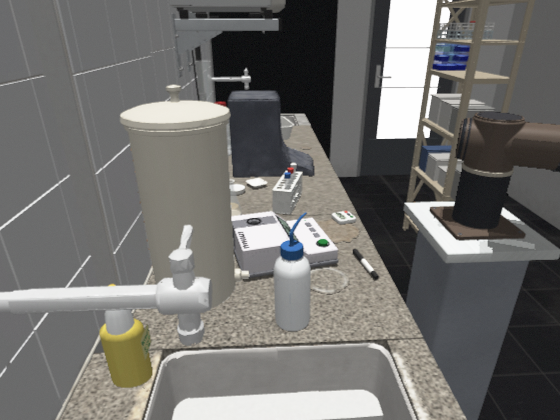

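Scene: the photometer is at about (245,210) with the green key at (207,221) and the well at (271,189). The rack is at about (350,275), with caps blue (325,229), red (339,240) and white (354,252). I'll enlarge both areas next.

```bash
python3 - <<'E'
from h import *
a=cv2.imread("pics/scene0.png");b=cv2.imread("pics/side0.png")
r=lambda i,x,y,w,h,s:cv2.resize(i[y:y+h,x:x+w],None,fx=s,fy=s,interpolation=cv2.INTER_CUBIC)
top=r(a,185,165,200,150,4)[:, :]
cv2.imwrite("pics/z1.png",top)
cv2.imwrite("pics/z2.png",r(b,220,155,133,100,6))
E
```

```text
(no output)
```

View pics/z1.png

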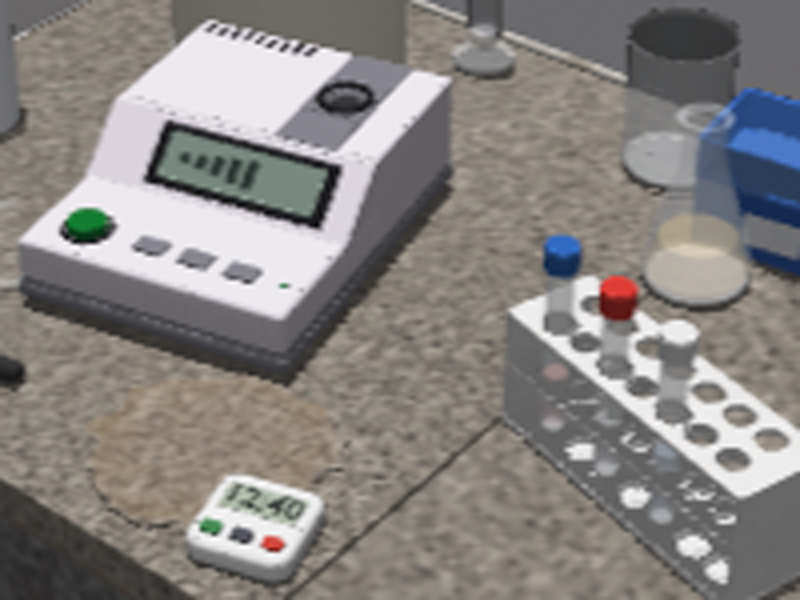

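View pics/z2.png

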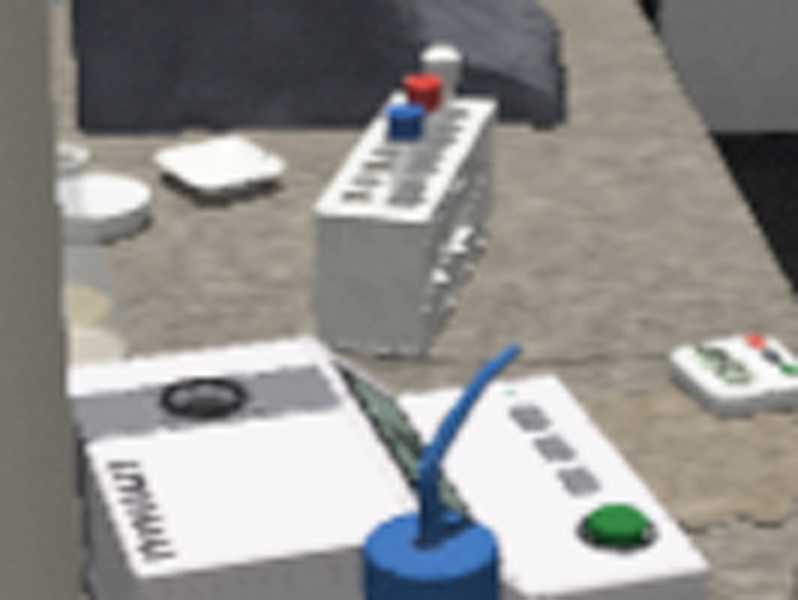

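```bash
python3 - <<'E'
from h import *
a=cams.read_camera("scene");b=cams.read_camera("side")
P=dict(blue=((563,243),(405,106),.124),red=((619,286),(423,77),.124),white=((679,329),(442,50),.124),well=((346,97),(204,398),.08),key=((88,222),(617,522),.053),
 rackL=((507,312),(318,212),.075))
for k,(p,q,z) in P.items():
    p=(184.6+p[0]/4,164.6+p[1]/4);q=(219.6+q[0]/6,154.6+q[1]/6)
    t,e=tri([(a,*p),(b,*q)]); print(k,onz(a,*p,z).round(4),onz(b,*q,z).round(4),"tri",t.round(4),np.round(e,4))
# photometer front-left/front-right top deck corners (z=.046), scene
for n,p in dict(FL=(22,242),FR=(290,320)).items(): print(n,onz(a,184.6+p[0]/4,164.6+p[1]/4,.046))
E
```

```text
blue [ 0.535  -0.1145  0.124 ] [ 0.5336 -0.1149  0.124 ] tri [ 0.534  -0.1149  0.1243] [0.0005 0.0005]
red [ 0.5217 -0.1573  0.124 ] [ 0.5215 -0.1581  0.124 ] tri [ 0.5215 -0.1574  0.1242] [0.0001 0.0001]
white [ 0.5104 -0.199   0.124 ] [ 0.5083 -0.201   0.124 ] tri [ 0.5088 -0.1996  0.1248] [0.0004 0.0004]
well [0.6341 0.1122 0.08  ] [0.6315 0.1117 0.08  ] tri [0.6321 0.1113 0.0805] [0.0009 0.0009]
key [0.4664 0.1676 0.053 ] [0.4691 0.1767 0.053 ] tri [0.4686 0.1709 0.05  ] [0.0006 0.0006]
rackL [ 0.5239 -0.0894  0.075 ] [ 0.5777 -0.0995  0.075 ] tri [ 0.5623 -0.0795  0.0677] [0.0213 0.0213]
FL [0.43481264 0.19039821 0.046     ]
FR [0.47571203 0.02063563 0.046     ]
```

```bash
cat >> h.py <<'E'
def go(*targets):
    "targets: (x,y,z,jaw_yaw_deg); prints row shift+turn from the present pose"
    s=ctrl.get_state(); p=np.array(s["eef_pos"]); M=R.from_quat(s["tcp_rot"])
    for x,y,z,a in targets:
        a=np.radians(a); zx=np.array([np.cos(a),np.sin(a),0]); xx=np.array([0,0,-1.]); T=R.from_matrix(np.c_[xx,np.cross(zx,xx),zx])
        print("shift",(M.inv().apply(np.array([x,y,z])-p)/.3).round(4).tolist(),"turn",((M.inv()*T).as_rotvec()/(np.pi/2)).round(3).tolist(), "mm",round(1000*np.linalg.norm(np.array([x,y,z])-p)))
E
python3 - <<'E'
from h import *
a=cams.read_camera("scene")
print("flask",onz(a,358.6,233,0.003),"bottle",onz(a,176,195,0))
go((.45,.40,.33,30),(.52,.05,.30,-10),(.5215,-.1575,.25,-16.5))
E
```

```text
flask [ 0.70539491 -0.09920615  0.003     ] bottle [0.55140396 0.37847509 0.        ]
shift [-0.4055, -1.0085, -0.5141] turn [0.464, -0.001, 0.0] mm 361
shift [-0.3044, -1.5947, -1.5493] turn [0.909, -0.001, 0.0] mm 673
shift [-0.1371, -1.8156, -2.2046] turn [0.981, -0.001, 0.0] mm 858
```

Call:
play_rows([
  [100, [-0.4, -0.2, -0.1], [0.1, 0, 0]],
  [60, [-0.4, -1.0, -0.51], [0.46, 0, 0]],
  [45, [-0.4, -1.0, -0.51], [0.46, 0, 0]],
  [45, [-0.4, -1.0, -0.51], [0.46, 0, 0]],
  [45, [-0.4, -1.0, -0.51], [0.46, 0, 0]],
  [45, [-0.4, -1.0, -0.51], [0.46, 0, 0]],
  [45, [-0.4, -1.0, -0.51], [0.46, 0, 0]],
  [45, [-0.4, -1.0, -0.51], [0.46, 0, 0]],
  [45, [-0.4, -1.0, -0.51], [0.46, 0, 0]],
  [45, [-0.4, -1.0, -0.51], [0.46, 0, 0]],
])

```text
time: 1.08
eef_pos: [0.4528, 0.3982, 0.3314]
tcp_rot: [-0.184, 0.681, 0.183, 0.685]
contact_force: [0.3, 0.5, -0.1]
opening: 0.451
```

```bash
python3 - <<'E'
from h import *
st();go((.52,.12,.28,0),(.5215,-.1575,.22,-16.5))
E
```

```text
{'time': 1.0833, 'qpos': [0.5545, 0.0589, 1.6151, -0.0028, 1.4632, 0.0309], 'eef_pos': [0.4528, 0.3982, 0.3314], 'tcp_rot': [-0.1836, 0.6812, 0.1826, 0.6848], 'contact_force': [0.2871, 0.5313, -0.1348], 'opening': 0.4507}
[[ 0.005 -0.5    0.866]
 [ 0.     0.866  0.5  ]
 [-1.    -0.003  0.005]]
shift [0.1725, -0.9147, -0.2707] turn [0.334, 0.003, 0.001] mm 291
shift [0.3725, -1.7176, -0.73] turn [0.517, 0.003, 0.0] mm 571
```

Call:
play_rows([
  [45, [0.17, -0.915, -0.27], [0.334, 0, 0]],
  [45, [0.17, -0.915, -0.27], [0.334, 0, 0]],
  [45, [0.17, -0.915, -0.27], [0.334, 0, 0]],
  [45, [0.17, -0.915, -0.27], [0.334, 0, 0]],
  [45, [0.17, -0.915, -0.27], [0.334, 0, 0]],
  [45, [0.17, -0.915, -0.27], [0.334, 0, 0]],
  [45, [0.17, -0.915, -0.27], [0.334, 0, 0]],
  [45, [0.17, -0.915, -0.27], [0.334, 0, 0]],
])

```text
time: 1.75
eef_pos: [0.5173, 0.119, 0.2757]
tcp_rot: [-0.001, 0.708, -0.001, 0.706]
contact_force: [-0.1, 0.9, -0.1]
opening: 0.449
```

```bash
python3 - <<'E'
from h import *
st();go((.5215,-.1575,.20,-16.5))
E
```

```text
{'time': 1.75, 'qpos': [0.0362, -0.0786, 1.8504, -0.0028, 1.3726, 0.0376], 'eef_pos': [0.5173, 0.119, 0.2757], 'tcp_rot': [-0.0007, 0.7081, -0.0013, 0.7061], 'contact_force': [-0.1014, 0.8913, -0.1407], 'opening': 0.4495}
[[-0.003  0.001  1.   ]
 [-0.003  1.    -0.001]
 [-1.    -0.003 -0.003]]
shift [0.255, -0.9208, 0.0154] turn [0.183, -0.001, 0.002] mm 287
```

Call:
play_rows([
  [45, [0.25, -0.92, 0.015], [0.183, 0, 0]],
  [45, [0.25, -0.92, 0.015], [0.183, 0, 0]],
  [45, [0.25, -0.92, 0.015], [0.183, 0, 0]],
  [45, [0.25, -0.92, 0.015], [0.183, 0, 0]],
  [45, [0.25, -0.92, 0.015], [0.183, 0, 0]],
  [45, [0.25, -0.92, 0.015], [0.183, 0, 0]],
  [45, [0.25, -0.92, 0.015], [0.183, 0, 0]],
  [45, [0.25, -0.92, 0.015], [0.183, 0, 0]],
  [45, [0.25, -0.92, 0.015], [0.183, 0, 0]],
])

```text
time: 2.5
eef_pos: [0.5227, -0.1521, 0.2018]
tcp_rot: [0.101, 0.701, -0.1, 0.699]
contact_force: [-0.0, -0.0, -0.0]
opening: 0.449
```

```bash
python3 - <<'E'
from h import *
c=snap("wrist","w1.png");st();go((.5215,-.1575,.083,-16.5))
hsv=cv2.cvtColor(c["color"],cv2.COLOR_RGB2HSV)
for n,m in dict(red=((hsv[...,0]<8)|(hsv[...,0]>172))&(hsv[...,1]>170)&(hsv[...,2]>90)).items():
    k,l,s,ce=cv2.connectedComponentsWithStats(m.astype(np.uint8)); i=1+s[1:,4].argmax(); print(s[i],ce[i],onz(c,*ce[i],.124))
print("expect",proj(c,np.array([.5215,-.1575,.124])))
E
```

```text
{'time': 2.55, 'qpos': [-0.468, 0.0044, 1.904, 0.0008, 1.2344, -0.1856], 'eef_pos': [0.5231, -0.1511, 0.2025], 'tcp_rot': [0.1, 0.7004, -0.0992, 0.6997], 'contact_force': [-0.0622, -0.2389, -0.2576], 'opening': 0.4452}
[[-0.001  0.279  0.96 ]
 [ 0.001  0.96  -0.279]
 [-1.     0.001 -0.001]]
shift [0.3984, -0.0224, 0.0014] turn [0.003, -0.001, -0.001] mm 120
[266 202  22  24 363] [277.20936639 212.88429752] [ 0.52334433 -0.15390018  0.124     ]
expect (np.float64(276.2277027488389), np.float64(217.71130516542797))
```

View pics/w1.png

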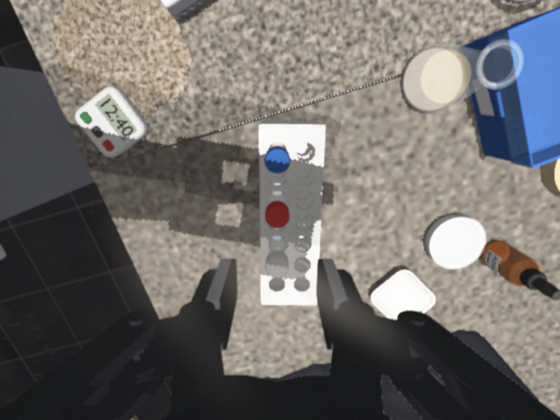

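The wrist view shows the red cap at (277,213), with the rack row vertical in the picture and the jaws straddling across it. The blue cap at (277,158) is clear of the fingers. I'm descending now.

Call:
play_rows([
  [45, [0.1, -0.018, 0.001], [0.003, 0, 0]],
  [45, [0.2, -0.018, 0.001], [0.003, 0, 0]],
  [45, [0.3, -0.018, 0.001], [0.003, 0, 0]],
  [45, [0.36, -0.018, 0.001], [0.003, 0, 0]],
  [45, [0.398, -0.018, 0.001], [0.003, 0, 0]],
  [45, [0.398, -0.018, 0.001], [0.003, 0, 0]],
  [45, [0.398, -0.018, 0.001], [0.003, 0, 0]],
])

```text
time: 3.13
eef_pos: [0.5226, -0.1559, 0.0842]
tcp_rot: [0.1, 0.7, -0.1, 0.7]
contact_force: [0.1, -0.6, 0.8]
opening: 0.451
```

```bash
python3 - <<'E'
from h import *
c=snap("scene","s1.png",(285,130,445,250),5);st();go((.5222,-.156,.083,-16.5))
E
```

```text
{'time': 3.1833, 'qpos': [-0.4765, 0.1409, 1.9908, 0.0002, 1.0072, -0.1915], 'eef_pos': [0.5233, -0.1565, 0.0852], 'tcp_rot': [0.1002, 0.699, -0.1007, 0.7009], 'contact_force': [0.5434, 0.1824, 0.3625], 'opening': 0.4513}
[[ 0.002  0.281  0.96 ]
 [-0.001  0.96  -0.281]
 [-1.    -0.     0.003]]
shift [0.0074, 0.0006, -0.0039] turn [0.002, 0.002, 0.0] mm 3
```

View pics/s1.png

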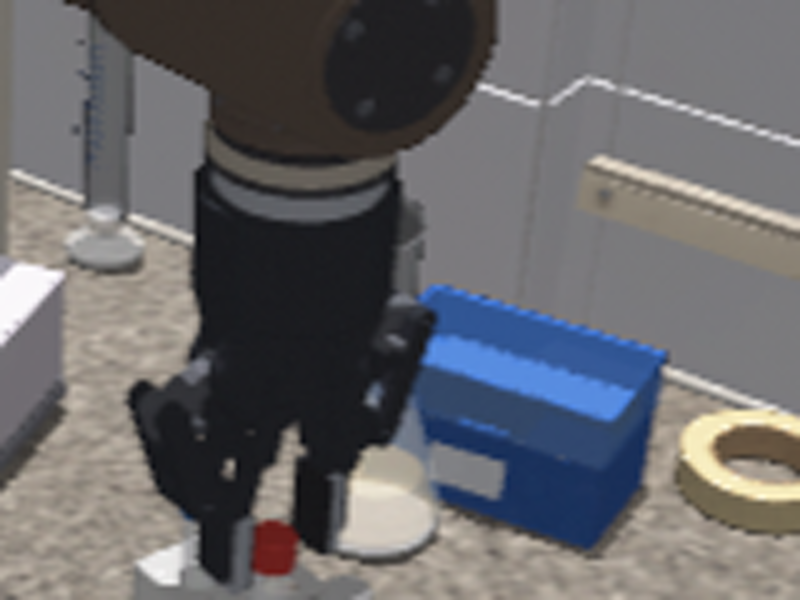

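The fingers straddle the red cap, which is at about (273,548) in the crop, and nothing is touching. Closing and lifting.

Call:
play_rows([
  [30, [0, 0, 0], [0, 0, 0]],
  [0, [0, 0, 0], [0, 0, 0]],
  [0, [0, 0, 0], [0, 0, 0]],
  [0, [0, 0, 0], [0, 0, 0]],
  [0, [0, 0, 0], [0, 0, 0]],
  [0, [0, 0, 0], [0, 0, 0]],
  [0, [0, 0, 0], [0, 0, 0]],
  [0, [0, 0, 0], [0, 0, 0]],
], force=40)

```text
time: 3.85
eef_pos: [0.5232, -0.1576, 0.0858]
tcp_rot: [0.101, 0.699, -0.101, 0.701]
contact_force: [-0.7, 0.8, 5.1]
opening: -0.002
```

Call:
play_rows([
  [0, [-0.05, 0, 0], [0, 0, 0]],
  [0, [-0.13, 0, 0], [0, 0, 0]],
  [0, [-0.23, 0, 0], [0, 0, 0]],
  [0, [-0.34, 0, 0], [0, 0, 0]],
  [0, [-0.45, 0, 0], [0, 0, 0]],
  [0, [-0.45, 0, 0], [0, 0, 0]],
])

```text
time: 4.35
eef_pos: [0.5258, -0.1589, 0.2279]
tcp_rot: [0.099, 0.695, -0.103, 0.705]
contact_force: [1.4, 0.0, 1.1]
opening: -0.001
```

```bash
python3 - <<'E'
from h import *
c=snap("wrist","w2.png");s=st()
go((.50,.0,.24,0),(.632,.111,.22,15),(.632,.111,.22,-16.5))
E
```

```text
{'time': 4.4, 'qpos': [-0.4783, -0.0132, 1.8808, 0.0, 1.263, -0.1918], 'eef_pos': [0.5246, -0.1583, 0.2245], 'tcp_rot': [0.0997, 0.6962, -0.1022, 0.7035], 'contact_force': [0.0261, -0.0308, 0.3441], 'opening': 0.0032}
[[ 0.01   0.283  0.959]
 [-0.005  0.959 -0.283]
 [-1.    -0.002  0.011]]
shift [-0.0552, 0.483, -0.2272] turn [-0.182, 0.007, 0.002] mm 161
shift [0.0139, 0.9624, 0.0895] turn [-0.349, 0.006, 0.003] mm 290
shift [0.0139, 0.9624, 0.0895] turn [0.001, 0.007, 0.001] mm 290
```

The opening reads 0, so the fingers closed without the tube. I need to look.

```bash
python3 - <<'E'
from h import *
w=cv2.imread("pics/w2.png")[:,60:500]
c=cams.read_camera("scene");im=c["color"][:,:,::-1]
d=cv2.resize(im[180:320,280:400],None,fx=3,fy=3,interpolation=cv2.INTER_CUBIC)
cv2.imwrite("pics/m.png",np.hstack([w[:420],d[:420]]))
E
```

```text
(no output)
```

View pics/m.png

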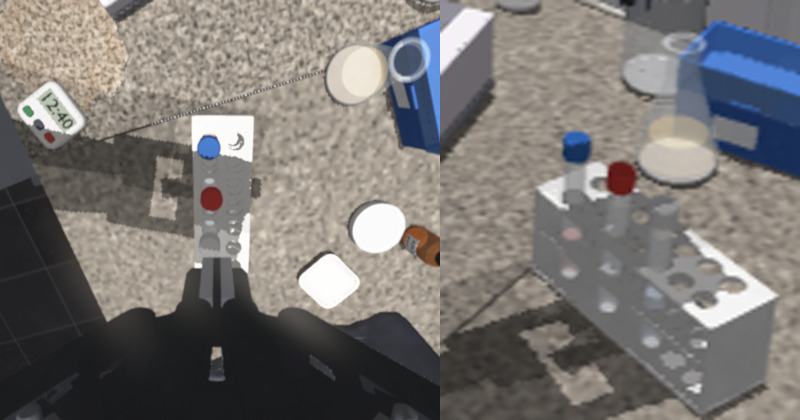

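```bash
python3 - <<'E'
from h import *
w=cams.read_camera("wrist");a=cams.read_camera("scene");b=cams.read_camera("side")
s=st();p=np.array(s["eef_pos"])
print("wrist TCP",proj(w,p),"scene",proj(a,p),"side",proj(b,p))
q=np.array([.5233,-.1565,.0852]);ps=proj(a,q);print("s1 TCP in crop",(ps[0]-285)*5,(ps[1]-130)*5)
def red(c):
    h=cv2.cvtColor(c["color"],cv2.COLOR_RGB2HSV);m=((h[...,0]<8)|(h[...,0]>172))&(h[...,1]>150)&(h[...,2]>70)
    k,l,S,ce=cv2.connectedComponentsWithStats(m.astype(np.uint8));return [(S[i].tolist(),ce[i].round(1).tolist()) for i in range(1,k) if S[i,4]>40]
print(red(w),red(a),red(b))
A=lambda c,s:cv2.resize(c["color"][:,:,::-1],None,fx=s,fy=s)
x=[];
for c in(a,b):
    u,v=map(int,proj(c,p)); im=c["color"][:,:,::-1].copy(); cv2.drawMarker(im,(u,v),(0,255,0),0,5,1); v0=max(0,v-70);u0=max(0,u-60)
    x.append(cv2.resize(im[v0:v0+140,u0:u0+120],(400,467),interpolation=cv2.INTER_CUBIC))
cv2.imwrite("pics/m2.png",np.hstack(x))
E
```

```text
{'time': 4.6, 'qpos': [-0.4783, -0.0077, 1.8892, -0.0, 1.2629, -0.1918], 'eef_pos': [0.5211, -0.1565, 0.2169], 'tcp_rot': [0.1013, 0.7008, -0.1006, 0.6989], 'contact_force': [0.3054, 0.6492, 0.4434], 'opening': -0.002}
[[-0.003  0.283  0.959]
 [ 0.001  0.959 -0.283]
 [-1.     0.001 -0.003]]
wrist TCP (np.float64(271.11457214144224), np.float64(250.28057423709885)) scene (np.float64(341.8076174211733), np.float64(195.98497333710898)) side (np.float64(290.4882360029231), np.float64(137.63050267948813))
s1 TCP in crop 266.57316514167576 605.9730769369274
[([108, 135, 9, 8, 45], [111.9, 138.4]), ([266, 190, 21, 23, 387], [275.8, 201.4])] [([336, 234, 9, 11, 79], [339.9, 239.0])] []
```

View pics/m2.png

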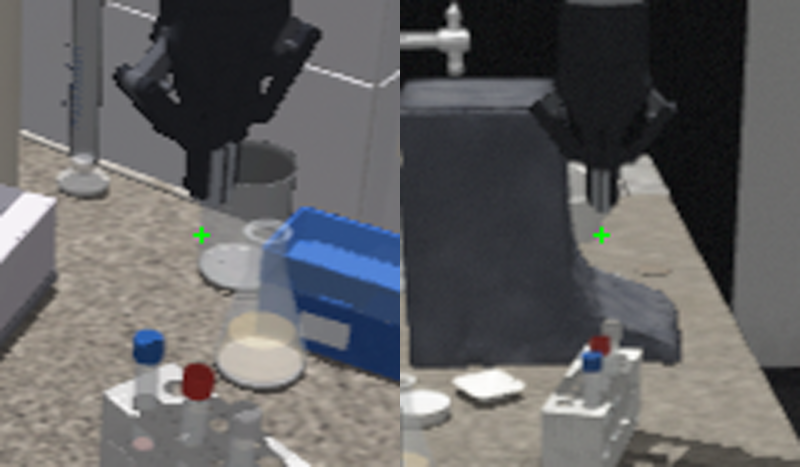

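```bash
python3 - <<'E'
from h import *
a=cams.read_camera("scene");b=cams.read_camera("side")
s=st();p=np.array(s["eef_pos"])
x=[]
for c in(a,b):
    u,v=map(round,proj(c,p));print(proj(c,p)); im=c["color"][:,:,::-1].copy(); cv2.drawMarker(im,(u,v),(0,255,0),0,5,1)
    x.append(cv2.resize(im[v-30:v+15,u-20:u+20],(400,450),interpolation=cv2.INTER_NEAREST)); print("origin",u-20,v-30)
    for z in (.01,.02,.03): print(z,proj(c,p+[0,0,z]))
cv2.imwrite("pics/m3.png",np.hstack(x))
E
```

```text
{'time': 4.7, 'qpos': [-0.4783, -0.0071, 1.8893, -0.0, 1.2629, -0.1918], 'eef_pos': [0.521, -0.1565, 0.2166], 'tcp_rot': [0.1013, 0.701, -0.1006, 0.6987], 'contact_force': [-0.3272, -0.6857, -0.2938], 'opening': -0.0065}
[[-0.003  0.283  0.959]
 [ 0.002  0.959 -0.283]
 [-1.     0.001 -0.003]]
(np.float64(341.776649717988), np.float64(196.13729219841068))
origin 322 166
0.01 (np.float64(342.1131051191325), np.float64(191.57251544695768))
0.02 (np.float64(342.45333670249556), np.float64(186.95650626249335))
0.03 (np.float64(342.79740839939257), np.float64(182.2883972724587))
(np.float64(290.50097103410997), np.float64(137.7403939483213))
origin 271 108
0.01 (np.float64(290.5226575155265), np.float64(134.38923792631454))
0.02 (np.float64(290.5445106901978), np.float64(131.0123232257195))
0.03 (np.float64(290.56653248747165), np.float64(127.60935170938984))
```

View pics/m3.png

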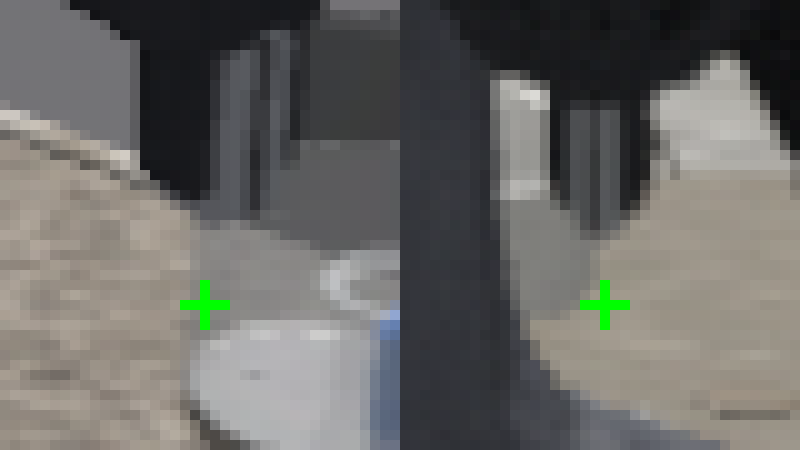

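```bash
python3 - <<'E'
from h import *
a=cams.read_camera("scene");b=cams.read_camera("side");w=cams.read_camera("wrist")
s=st();p=np.array(s["eef_pos"])
t,e=tri([(a,346.5,187.3),(b,290.5,131.7)]);print(t,e,t-p,R.from_quat(s["tcp_rot"]).inv().apply(t-p))
print("reproj",proj(a,t),proj(b,t),"wrist",proj(w,t),proj(w,p))
V=np.array(w["view"]);print("wrist cam in tool",R.from_quat(s["tcp_rot"]).inv().apply(-V[:3,:3].T@V[:3,3]-p),"axis",R.from_quat(s["tcp_rot"]).inv().apply(V[2,:3]))
# forward check: rotation of J1 & distance
print(np.hypot(p[0],p[1]),np.degrees(np.arctan2(p[1],p[0])))
E
```

```text
{'time': 4.85, 'qpos': [-0.4782, -0.0074, 1.8882, -0.0, 1.2629, -0.1918], 'eef_pos': [0.5215, -0.1567, 0.2174], 'tcp_rot': [0.1011, 0.7006, -0.1007, 0.6992], 'contact_force': [-0.358, 0.2181, -0.5935], 'opening': 0.0018}
[[-0.002  0.282  0.959]
 [ 0.001  0.959 -0.282]
 [-1.     0.    -0.002]]
[ 0.52235758 -0.16278782  0.23510261] [np.float64(0.0026095796367783786), np.float64(0.002609579636778331)] [ 0.0008637  -0.00613212  0.01775092] [-0.0177583  -0.0056316   0.00252428]
reproj (np.float64(345.667193351725), np.float64(188.4472819283439)) (np.float64(289.92759087582004), np.float64(131.01209789859146)) wrist (np.float64(280.33330556490404), np.float64(280.12097577829286)) (np.float64(275.45061121859777), np.float64(254.63835616105075))
wrist cam in tool [-0.16505111  0.07876887  0.00053943] axis [ 9.52091444e-01 -3.05813237e-01 -3.80969448e-04]
0.5445152692965127 -16.720160705770798
```

```bash
python3 - <<'E'
from h import *
w=cams.read_camera("wrist");print(w["fx"])
h=cv2.cvtColor(w["color"],cv2.COLOR_RGB2HSV)
red=((h[...,0]<8)|(h[...,0]>172))&(h[...,1]>150)&(h[...,2]>70); blue=(h[...,0]>100)&(h[...,0]<125)&(h[...,1]>150)&(h[...,2]>90)
for m in(red,blue):
    k,l,S,ce=cv2.connectedComponentsWithStats(m.astype(np.uint8))
    for i in range(1,k):
        if S[i,4]>150:print(S[i].tolist(),ce[i],onz(w,*ce[i],.122))
for p in((.534,-.1149),(.5215,-.1574)):
  for dz in(0,.018): print(p,dz,proj(w,np.array([*p,.122-dz])))
s=ctrl.get_state();p=np.array(s["eef_pos"]);M=R.from_quat(s["tcp_rot"])
for x in(-.04,-.02,0): print("axis",x,proj(w,p+M.apply([x,0,0])),[proj(w,p+M.apply([x,y,0])) for y in(-.011,.011)])
im=w["color"][:,:,::-1][170:320,180:380];cv2.imwrite("pics/m4.png",cv2.resize(im,None,fx=4,fy=4,interpolation=cv2.INTER_CUBIC))
E
```

```text
329.2727261932433
[269, 192, 21, 23, 397] [278.87153652 203.29471033] [ 0.52417905 -0.15647115  0.122     ]
[478, 1, 82, 58, 557] [537.60861759  21.38958707] [ 0.73547546 -0.07960969  0.122     ]
[501, 72, 59, 86, 790] [530.93037975 138.07468354] [ 0.72656472 -0.16067574  0.122     ]
[266, 139, 22, 23, 405] [276.52839506 150.31358025] [ 0.53453736 -0.11424555  0.122     ]
(0.534, -0.1149) 0 (np.float64(276.1067850199532), np.float64(151.31173743066233))
(0.534, -0.1149) 0.018 (np.float64(276.1721779239372), np.float64(148.4016352298116))
(0.5215, -0.1574) 0 (np.float64(276.07645076213623), np.float64(205.19818363306703))
(0.5215, -0.1574) 0.018 (np.float64(276.1405827127461), np.float64(199.23554702408))
axis -0.04 (np.float64(275.0774290607631), np.float64(294.67276012797714)) [(np.float64(275.0775334402081), np.float64(316.2679090327415)), (np.float64(275.07731965659025), np.float64(272.03804104912774))]
axis -0.02 (np.float64(275.25932321589016), np.float64(272.32302024471755)) [(np.float64(275.25571900537346), np.float64(291.8884891572568)), (np.float64(275.26308012775024), np.float64(251.92861157610312))]
axis 0 (np.float64(275.40299389528195), np.float64(254.66988394119983)) [(np.float64(275.3971428917138), np.float64(272.5388167956412)), (np.float64(275.40906625227564), np.float64(236.12493893867128))]
```

View pics/m4.png

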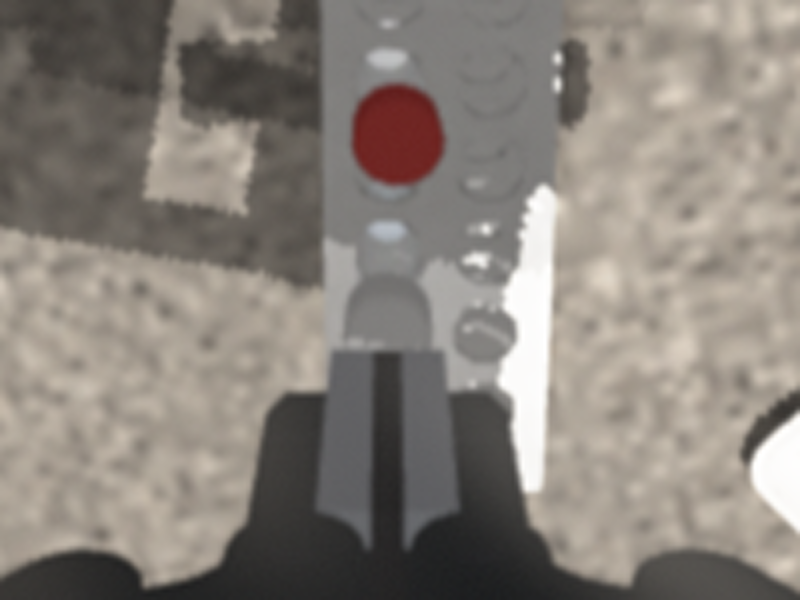

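The tubes have not moved. The pads end about 15–18 mm behind the reported TCP and a few mm towards −y, so the fingers closed on the cap's edge and slipped off. I'll reopen, shift +5 mm in tool y and descend to just above the height that was already safe. Then I'll compare tips and cap in both cameras.

Call:
play_rows([
  [45, [0, 0.017, 0], [0, 0, 0]],
  [45, [0, 0.017, 0], [0, 0, 0]],
  [45, [0, 0.017, 0], [0, 0, 0]],
  [45, [0.1, 0.017, 0], [0, 0, 0]],
  [45, [0.2, 0.017, 0], [0, 0, 0]],
  [45, [0.3, 0.017, 0], [0, 0, 0]],
  [45, [0.38, 0.017, 0], [0, 0, 0]],
  [45, [0.43, 0.017, 0], [0, 0, 0]],
  [45, [0.43, 0.017, 0], [0, 0, 0]],
  [45, [0.43, 0.017, 0], [0, 0, 0]],
])

```text
time: 5.73
eef_pos: [0.5229, -0.1517, 0.0889]
tcp_rot: [0.101, 0.701, -0.101, 0.699]
contact_force: [0.2, -0.1, 0.7]
opening: 0.452
```

```bash
python3 - <<'E'
from h import *
a=cams.read_camera("scene");b=cams.read_camera("side");w=cams.read_camera("wrist")
s=st();p=np.array(s["eef_pos"])
x=[]
for c,z in((a,10),(b,10),(w,4)):
    u,v=map(round,proj(c,p));print(proj(c,p)); im=c["color"][:,:,::-1].copy(); cv2.drawMarker(im,(u,v),(0,255,0),0,3,1)
    hh,ww=int(600/z/2),int(270/z/2);x.append(cv2.resize(im[v-hh:v+hh,u-ww:u+ww],(2*ww*z,2*hh*z),interpolation=cv2.INTER_CUBIC)[:560]); print("origin",u-ww,v-hh,z,x[-1].shape)
cv2.imwrite("pics/m5.png",np.hstack(x))
E
```

```text
{'time': 5.8833, 'qpos': [-0.4688, 0.1322, 1.9873, -0.0, 1.0185, -0.1825], 'eef_pos': [0.5248, -0.1526, 0.0916], 'tcp_rot': [0.1004, 0.6987, -0.1013, 0.7011], 'contact_force': [0.1376, -0.583, 0.1501], 'opening': 0.4529}
[[ 0.003  0.282  0.959]
 [-0.002  0.959 -0.282]
 [-1.    -0.001  0.004]]
(np.float64(337.3024447580972), np.float64(247.59944437747663))
origin 324 218 10 (560, 260, 3)
(np.float64(289.125019831543), np.float64(178.03938111860847))
origin 276 148 10 (560, 260, 3)
(np.float64(275.5596890306734), np.float64(254.76834405763375))
origin 243 180 4 (560, 264, 3)
```

View pics/m5.png

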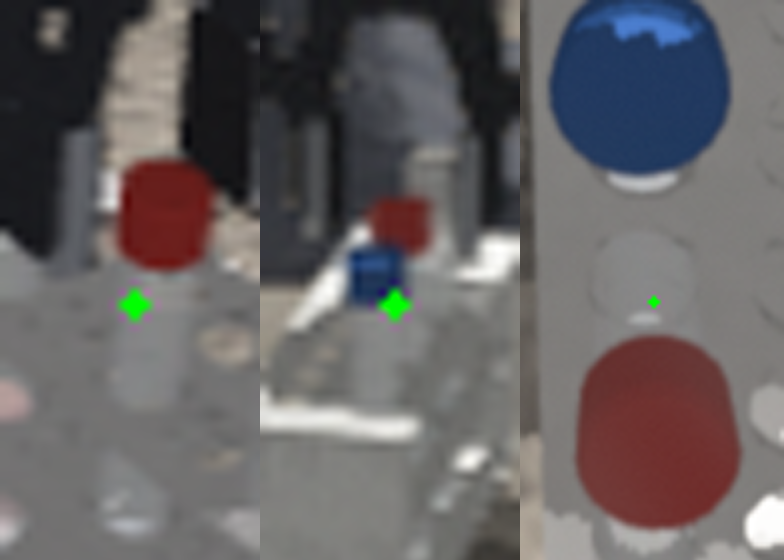

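At this height the pads just bracket the red cap and barely overlap the glass: tips at scene ≈(331,245) and (348,238), TCP drawn at (337,248). The tips are therefore really about 13 mm above the reported TCP. I'll lower gently while watching the force.

Call:
play_rows([
  [45, [0.01, 0, 0], [0, 0, 0]],
  [45, [0.02, 0, 0], [0, 0, 0]],
  [45, [0.03, 0, 0], [0, 0, 0]],
  [45, [0.04, 0, 0], [0, 0, 0]],
  [45, [0.04, 0, 0], [0, 0, 0]],
  [45, [0.04, 0, 0], [0, 0, 0]],
])

```text
time: 6.38
eef_pos: [0.5231, -0.1519, 0.0771]
tcp_rot: [0.101, 0.7, -0.101, 0.7]
contact_force: [-0.0, 0.9, -0.4]
opening: 0.454
```

Call:
play_rows([
  [45, [0.007, 0, 0], [0, 0, 0]],
  [45, [0.013, 0, 0], [0, 0, 0]],
  [45, [0.02, 0, 0], [0, 0, 0]],
  [45, [0.02, 0, 0], [0, 0, 0]],
])

```text
time: 6.72
eef_pos: [0.523, -0.1518, 0.0709]
tcp_rot: [0.101, 0.7, -0.101, 0.7]
contact_force: [-0.4, -0.1, -0.1]
opening: 0.449
```

No contact even 4 mm below the rack's top, so the offset is real. Closing.

Call:
play_rows([
  [0, [0, 0, 0], [0, 0, 0]],
  [0, [0, 0, 0], [0, 0, 0]],
  [0, [0, 0, 0], [0, 0, 0]],
  [0, [0, 0, 0], [0, 0, 0]],
  [0, [0, 0, 0], [0, 0, 0]],
  [0, [0, 0, 0], [0, 0, 0]],
  [0, [0, 0, 0], [0, 0, 0]],
], force=40)

```text
time: 7.3
eef_pos: [0.5235, -0.1521, 0.0717]
tcp_rot: [0.101, 0.7, -0.101, 0.7]
contact_force: [0.3, -0.3, 0.5]
opening: 0.158
```

Gripped, with the opening at 0.158. Lifting.

Call:
play_rows([
  [0, [-0.03, 0, 0], [0, 0, 0]],
  [0, [-0.1, 0, 0], [0, 0, 0]],
  [0, [-0.2, 0, 0], [0, 0, 0]],
  [0, [-0.3, 0, 0], [0, 0, 0]],
  [0, [-0.4, 0, 0], [0, 0, 0]],
  [0, [-0.44, 0, 0], [0, 0, 0]],
  [0, [-0.44, 0, 0], [0, 0, 0]],
])

```text
time: 7.88
eef_pos: [0.5255, -0.153, 0.2082]
tcp_rot: [0.1, 0.697, -0.102, 0.703]
contact_force: [0.5, -0.0, -0.3]
opening: 0.155
```

```bash
cat >> h.py <<'E'
def redc(c):
    h=cv2.cvtColor(c["color"],cv2.COLOR_RGB2HSV);m=((h[...,0]<8)|(h[...,0]>172))&(h[...,1]>150)&(h[...,2]>60)
    k,l,S,ce=cv2.connectedComponentsWithStats(m.astype(np.uint8));return [(S[i].tolist(),ce[i].round(1).tolist()) for i in range(1,k) if S[i,4]>20]
E
python3 - <<'E'
from h import *
a=cams.read_camera("scene");b=cams.read_camera("side");w=cams.read_camera("wrist")
s=st();print(redc(a),redc(b),redc(w))
go((.632,.111,.205,-5))
E
```

```text
{'time': 8.0333, 'qpos': [-0.4689, 0.0053, 1.9052, -0.0, 1.2346, -0.1825], 'eef_pos': [0.5222, -0.1514, 0.2014], 'tcp_rot': [0.1013, 0.701, -0.1005, 0.6987], 'contact_force': [-0.7935, 0.354, 0.0573], 'opening': 0.1578}
[[-0.003  0.283  0.959]
 [ 0.002  0.959 -0.283]
 [-1.     0.001 -0.003]]
[([344, 174, 6, 11, 57], [346.6, 179.4])] [([216, 101, 10, 4, 30], [221.2, 102.3])] [([104, 142, 9, 8, 49], [107.9, 145.5]), ([261, 289, 33, 51, 1232], [278.2, 317.8])]
shift [-0.0118, 0.9426, 0.1038] turn [-0.127, -0.002, -0.001] mm 284
```

```bash
python3 - <<'E'
from h import *
go((.6336,.117,.20,-16.5))
E
```

```text
shift [0.0049, 0.9632, 0.1033] turn [0.001, -0.002, -0.0] mm 291
```

Call:
play_rows([
  [0, [0, 0.06, 0.006], [0, 0, 0]],
  [0, [0, 0.16, 0.017], [0, 0, 0]],
  [0, [0, 0.28, 0.03], [0, 0, 0]],
  [0, [0, 0.4, 0.043], [0, 0, 0]],
  [0, [0, 0.52, 0.056], [0, 0, 0]],
  [0, [0, 0.64, 0.069], [0, 0, 0]],
  [0, [0, 0.76, 0.082], [0, 0, 0]],
  [0, [0, 0.86, 0.092], [0, 0, 0]],
  [0, [0, 0.93, 0.1], [0, 0, 0]],
  [0, [0, 0.963, 0.103], [0, 0, 0]],
])

```text
time: 8.87
eef_pos: [0.6336, 0.1191, 0.1998]
tcp_rot: [0.1, 0.702, -0.1, 0.698]
contact_force: [0.0, -0.5, -0.1]
opening: 0.157
```

Call:
play_rows([
  [0, [0.06, 0, 0], [0, 0, 0]],
  [0, [0.1, 0, 0], [0, 0, 0]],
  [0, [0.1, 0, 0], [0, 0, 0]],
  [0, [0.1, 0, 0], [0, 0, 0]],
])

```text
time: 9.2
eef_pos: [0.6329, 0.1155, 0.1707]
tcp_rot: [0.101, 0.702, -0.102, 0.698]
contact_force: [-0.3, -1.0, 0.3]
opening: 0.157
```

```bash
python3 - <<'E'
from h import *
a=cams.read_camera("scene");b=cams.read_camera("side");w=cams.read_camera("wrist")
s=st();p=np.array(s["eef_pos"]);M=R.from_quat(s["tcp_rot"])
print(redc(a),redc(b),redc(w))
t=p+M.apply([0,-.0057,0]); foot=t[2]-.067
for c,n in((a,"a"),(b,"b")): print(n,"foot",proj(c,np.r_[t[:2],foot]),"captop",proj(c,np.r_[t[:2],foot+.12]),"capmid",proj(c,np.r_[t[:2],foot+.112]),"well",proj(c,np.array([.632,.1115,.08])))
go((.6336,.117,.17,-16.5))
np.save("a.npy",a["color"]);np.save("b.npy",b["color"])
E
```

```text
{'time': 9.35, 'qpos': [0.0232, 0.2504, 1.6854, -0.0001, 1.2049, 0.3107], 'eef_pos': [0.6349, 0.1157, 0.1742], 'tcp_rot': [0.1013, 0.6995, -0.1013, 0.7001], 'contact_force': [0.0936, 0.1686, 0.1812], 'opening': 0.1615}
[[ 0.001  0.283  0.959]
 [-0.     0.959 -0.283]
 [-1.     0.     0.001]]
[([270, 135, 5, 8, 39], [271.9, 138.6])] [([216, 101, 10, 4, 29], [221.3, 102.3]), ([248, 165, 4, 7, 27], [249.6, 168.1])] [([261, 286, 33, 54, 1464], [277.7, 314.5])]
a foot (np.float64(271.38864664872494), np.float64(179.53666551714022)) captop (np.float64(270.8359103081523), np.float64(133.84211188834962)) capmid (np.float64(270.8746355402829), np.float64(137.0435156436128)) well (np.float64(270.750804637031), np.float64(189.2873796719908))
b foot (np.float64(252.4524818769619), np.float64(210.72175895967965)) captop (np.float64(250.55168975828448), np.float64(163.62887308413514)) capmid (np.float64(250.68532415613086), np.float64(166.9397188020796)) well (np.float64(253.3803089206517), np.float64(220.90352097332507))
shift [0.014, 0.003, -0.0055] turn [0.0, 0.001, -0.0] mm 5
```

```bash
python3 - <<'E'
import numpy as np,cv2
a=np.load("a.npy")[:,:,::-1];b=np.load("b.npy")[:,:,::-1]
x=[cv2.resize(i[y:y+75,x0:x0+48],(384,600),interpolation=cv2.INTER_CUBIC) for i,x0,y in((a,247,128),(b,230,158))]
cv2.imwrite("pics/m6.png",np.hstack(x))
E
```

```text
(no output)
```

View pics/m6.png

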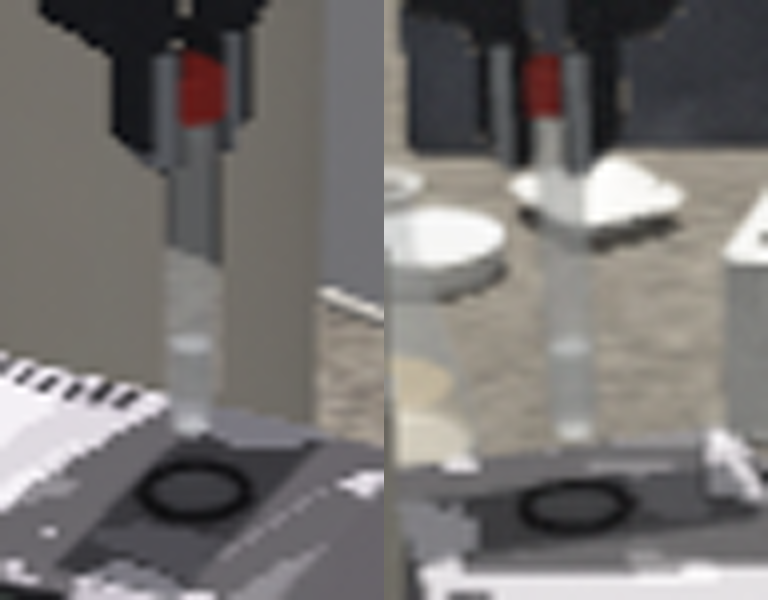

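The scene and side views agree: the foot is at scene (270.9,182.3), side (253.8,213). The well is at (271.3,189.3) and (254.1,221.3), so they are nearly aligned. I'll work out the remaining offset.

```bash
python3 - <<'E'
from h import *
from scipy.optimize import least_squares
a=cams.read_camera("scene");b=cams.read_camera("side");s=st()
A=(-.4,-.4)
for n,p,q in(("foot",(270.9,182.3),(253.75,213)),("well",(271.25,189.25),(254.1,221.25))):
    p=np.add(p,A);q=np.add(q,A);print(n,*tri([(a,*p),(b,*q)]))
print(onz(a,270.85,188.85,.08),onz(b,253.7,220.85,.08))
# columns only at given z
def col(u,v,z):
    return least_squares(lambda x:[proj(a,np.r_[x,z])[0]-u,proj(b,np.r_[x,z])[0]-v],[.63,.11]).x
print("foot col",col(270.5,253.35,.107),"well col",col(270.85,253.7,.08),"top col",col(271.0,250.2,.19))
E
```

```text
{'time': 9.45, 'qpos': [0.0236, 0.25, 1.6849, -0.0, 1.2049, 0.3107], 'eef_pos': [0.6352, 0.1159, 0.1747], 'tcp_rot': [0.1013, 0.6992, -0.1011, 0.7005], 'contact_force': [0.1475, 0.5867, 0.0178], 'opening': 0.1576}
[[ 0.002  0.283  0.959]
 [ 0.     0.959 -0.283]
 [-1.     0.001  0.002]]
foot [0.63095717 0.11068472 0.10193198] [np.float64(0.00047594768361136684), np.float64(0.0004759476836114249)]
well [0.6317257  0.1115878  0.08072084] [np.float64(0.0007214498501224233), np.float64(0.0007214498501224191)]
[0.63375205 0.11264424 0.08      ] [0.63121597 0.11125486 0.08      ]
foot col [0.63112296 0.1111623 ] well col [0.63122417 0.11053946] top col [0.63553076 0.11208488]
```

The foot is within 1 mm of the well axis, at z ≈ 0.102 with eef z 0.1745. The tube leans slightly, with its top about 2.5° towards +x. I'll trim that and lower into the mouth.

Call:
play_rows([
  [0, [0, -0.001, -0.006], [0, -0.022, 0]],
  [0, [0.02, -0.001, -0.006], [0, -0.022, 0]],
  [0, [0.04, -0.001, -0.006], [0, -0.022, 0]],
  [0, [0.06, -0.001, -0.006], [0, -0.022, 0]],
  [0, [0.08, -0.001, -0.006], [0, -0.022, 0]],
  [0, [0.08, -0.001, -0.006], [0, -0.022, 0]],
  [0, [0.08, -0.001, -0.006], [0, -0.022, 0]],
])

```text
time: 10.03
eef_pos: [0.6324, 0.1165, 0.1484]
tcp_rot: [0.099, 0.688, -0.103, 0.711]
contact_force: [0.3, 0.5, -0.2]
opening: 0.16
```

Call:
play_rows([
  [0, [0.008, 0, 0], [0, 0, 0]],
  [0, [0.016, 0, 0], [0, 0, 0]],
  [0, [0.024, 0, 0], [0, 0, 0]],
  [0, [0.032, 0, 0], [0, 0, 0]],
  [0, [0.032, 0, 0], [0, 0, 0]],
])

```text
time: 10.45
eef_pos: [0.6328, 0.1165, 0.1392]
tcp_rot: [0.099, 0.688, -0.103, 0.711]
contact_force: [0.1, 0.2, 0.1]
opening: 0.157
```

```bash
python3 - <<'E'
from h import *
a=cams.read_camera("scene");b=cams.read_camera("side");s=st();print(redc(a),redc(b))
E
```

```text
{'time': 10.55, 'qpos': [0.0293, 0.2631, 1.7364, -0.012, 1.1095, 0.3208], 'eef_pos': [0.6331, 0.1166, 0.1398], 'tcp_rot': [0.0991, 0.6878, -0.1026, 0.7118], 'contact_force': [-0.0954, 0.3801, -0.4652], 'opening': 0.1576}
[[ 0.033  0.282  0.959]
 [-0.01   0.959 -0.282]
 [-0.999 -0.     0.034]]
[([269, 147, 5, 9, 41], [270.8, 151.2])] [([216, 101, 10, 4, 31], [221.2, 102.3]), ([249, 178, 4, 8, 23], [250.9, 181.6])]
```

Call:
play_rows([
  [0, [0.008, 0, -0.001], [0, 0, 0]],
  [0, [0.016, 0, -0.001], [0, 0, 0]],
  [0, [0.024, 0, -0.002], [0, 0, 0]],
  [0, [0.03, 0, -0.002], [0, 0, 0]],
  [0, [0.03, 0, -0.002], [0, 0, 0]],
])

```text
time: 10.97
eef_pos: [0.6324, 0.1166, 0.1301]
tcp_rot: [0.099, 0.688, -0.103, 0.711]
contact_force: [0.3, 0.0, -0.8]
opening: 0.158
```

Now 3 mm feeling steps.

Call:
play_rows([
  [0, [0.004, 0, 0], [0, 0, 0]],
  [0, [0.007, 0, 0], [0, 0, 0]],
  [0, [0.01, 0, -0.001], [0, 0, 0]],
  [0, [0.01, 0, -0.001], [0, 0, 0]],
])

```text
time: 11.3
eef_pos: [0.6325, 0.1167, 0.1277]
tcp_rot: [0.099, 0.688, -0.103, 0.712]
contact_force: [0.0, -0.6, -0.6]
opening: 0.16
```

Call:
play_rows([
  [0, [0.004, 0, 0], [0, 0, 0]],
  [0, [0.007, 0, 0], [0, 0, 0]],
  [0, [0.007, 0, 0], [0, 0, 0]],
])

```text
time: 11.55
eef_pos: [0.6326, 0.1166, 0.1256]
tcp_rot: [0.099, 0.688, -0.103, 0.712]
contact_force: [0.1, 0.1, 0.5]
opening: 0.156
```

Call:
play_rows([
  [0, [0.004, 0, 0], [0, 0, 0]],
  [0, [0.008, 0, 0], [0, 0, 0]],
  [0, [0.008, 0, 0], [0, 0, 0]],
])

```text
time: 11.8
eef_pos: [0.6326, 0.1166, 0.123]
tcp_rot: [0.099, 0.688, -0.103, 0.712]
contact_force: [-0.1, -0.3, -0.5]
opening: 0.154
```

Call:
play_rows([
  [0, [0.003, 0, 0], [0, 0, 0]],
  [0, [0.005, 0, 0], [0, 0, 0]],
  [0, [0.005, 0, 0], [0, 0, 0]],
])

```text
time: 12.05
eef_pos: [0.6328, 0.1166, 0.1217]
tcp_rot: [0.099, 0.688, -0.103, 0.712]
contact_force: [-0.4, -0.9, 0.8]
opening: 0.159
```

Call:
play_rows([
  [0, [0.003, 0, 0], [0, 0, 0]],
  [0, [0.006, 0, 0], [0, 0, 0]],
  [0, [0.006, 0, 0], [0, 0, 0]],
])

```text
time: 12.3
eef_pos: [0.6328, 0.1166, 0.1199]
tcp_rot: [0.099, 0.688, -0.103, 0.712]
contact_force: [-0.5, -0.2, -0.2]
opening: 0.156
```

Call:
play_rows([
  [0, [0.003, 0, -0.001], [0, 0, 0]],
  [0, [0.006, 0, -0.001], [0, 0, 0]],
  [0, [0.006, 0, -0.001], [0, 0, 0]],
])

```text
time: 12.55
eef_pos: [0.6326, 0.1167, 0.118]
tcp_rot: [0.099, 0.688, -0.103, 0.712]
contact_force: [-0.0, -0.7, 0.1]
opening: 0.156
```

Call:
play_rows([
  [0, [0.003, 0, 0], [0, 0, 0]],
  [0, [0.006, 0, 0], [0, 0, 0]],
  [0, [0.006, 0, 0], [0, 0, 0]],
])

```text
time: 12.8
eef_pos: [0.6326, 0.1166, 0.1162]
tcp_rot: [0.099, 0.688, -0.103, 0.712]
contact_force: [-0.3, 0.3, -0.1]
opening: 0.155
```

Call:
play_rows([
  [0, [0.003, 0, 0], [0, 0, 0]],
  [0, [0.006, 0, 0], [0, 0, 0]],
  [0, [0.006, 0, 0], [0, 0, 0]],
])

```text
time: 13.05
eef_pos: [0.6327, 0.1166, 0.1144]
tcp_rot: [0.099, 0.688, -0.103, 0.712]
contact_force: [0.1, 0.3, -0.7]
opening: 0.161
```

Call:
play_rows([
  [0, [0.003, 0, 0], [0, 0, 0]],
  [0, [0.006, 0, 0], [0, 0, 0]],
  [0, [0.006, 0, 0], [0, 0, 0]],
])

```text
time: 13.3
eef_pos: [0.6328, 0.1166, 0.1126]
tcp_rot: [0.099, 0.688, -0.103, 0.712]
contact_force: [1.2, -0.4, -1.0]
opening: 0.162
```

Call:
play_rows([
  [0, [0.003, 0, -0.001], [0, 0, 0]],
  [0, [0.006, 0, -0.001], [0, 0, 0]],
  [0, [0.006, 0, -0.001], [0, 0, 0]],
])

```text
time: 13.55
eef_pos: [0.6325, 0.1167, 0.1108]
tcp_rot: [0.099, 0.688, -0.103, 0.712]
contact_force: [0.3, -0.7, 0.1]
opening: 0.156
```

Call:
play_rows([
  [0, [0.003, 0, 0], [0, 0, 0]],
  [0, [0.006, 0, 0], [0, 0, 0]],
  [0, [0.006, 0, 0], [0, 0, 0]],
])

```text
time: 13.8
eef_pos: [0.6326, 0.1167, 0.109]
tcp_rot: [0.099, 0.688, -0.103, 0.712]
contact_force: [-0.1, 0.0, 0.3]
opening: 0.16
```

Call:
play_rows([
  [0, [0.003, 0, 0], [0, 0, 0]],
  [0, [0.006, 0, 0], [0, 0, 0]],
  [0, [0.006, 0, 0], [0, 0, 0]],
])

```text
time: 14.05
eef_pos: [0.6326, 0.1166, 0.1072]
tcp_rot: [0.099, 0.688, -0.103, 0.712]
contact_force: [0.1, -0.0, -1.1]
opening: 0.16
```

Call:
play_rows([
  [0, [0.003, 0, 0], [0, 0, 0]],
  [0, [0.006, 0, 0], [0, 0, 0]],
  [0, [0.006, 0, 0], [0, 0, 0]],
])

```text
time: 14.3
eef_pos: [0.6327, 0.1166, 0.1054]
tcp_rot: [0.099, 0.688, -0.103, 0.712]
contact_force: [0.4, 0.5, -0.1]
opening: 0.155
```

Call:
play_rows([
  [0, [0.003, 0, -0.001], [0, 0, 0]],
  [0, [0.006, 0, -0.001], [0, 0, 0]],
  [0, [0.006, 0, -0.001], [0, 0, 0]],
])

```text
time: 14.55
eef_pos: [0.6324, 0.1167, 0.1036]
tcp_rot: [0.099, 0.688, -0.103, 0.712]
contact_force: [-0.0, 0.5, -0.7]
opening: 0.158
```

Call:
play_rows([
  [0, [0.003, 0, 0], [0, 0, 0]],
  [0, [0.006, 0, 0], [0, 0, 0]],
  [0, [0.006, 0, 0], [0, 0, 0]],
])

```text
time: 14.8
eef_pos: [0.6325, 0.1167, 0.1018]
tcp_rot: [0.099, 0.688, -0.103, 0.712]
contact_force: [0.4, -0.3, -0.1]
opening: 0.158
```

Call:
play_rows([
  [0, [0.003, 0, 0], [0, 0, 0]],
  [0, [0.006, 0, 0], [0, 0, 0]],
  [0, [0.006, 0, 0], [0, 0, 0]],
])

```text
time: 15.05
eef_pos: [0.6326, 0.1167, 0.1]
tcp_rot: [0.099, 0.688, -0.103, 0.712]
contact_force: [0.5, 0.5, 0.1]
opening: 0.158
```

```bash
python3 - <<'E'
from h import *
a=cams.read_camera("scene");b=cams.read_camera("side");print(redc(a),redc(b))
t=np.array([.6317,.1112,0]);s=st()
for f in(.022,.026,.030,.034): print(f,proj(a,t+[0,0,f+.112]),proj(b,t+[0,0,f+.112]))
E
```

```text
[([269, 162, 5, 9, 41], [270.8, 166.2])] [([216, 101, 10, 4, 29], [221.3, 102.3]), ([250, 194, 4, 7, 27], [251.6, 197.1])]
{'time': 15.15, 'qpos': [0.0295, 0.3061, 1.7615, -0.0124, 1.0414, 0.3219], 'eef_pos': [0.6327, 0.1167, 0.1002], 'tcp_rot': [0.0991, 0.6877, -0.1026, 0.7118], 'contact_force': [-0.3403, 0.0313, 0.7478], 'opening': 0.1577}
[[ 0.033  0.282  0.959]
 [-0.01   0.959 -0.282]
 [-0.999 -0.     0.034]]
0.022 (np.float64(270.51322984980686), np.float64(169.8771190195039)) (np.float64(252.71144348918517), np.float64(200.81556725605228))
0.026 (np.float64(270.49398308375703), np.float64(168.3960096624255)) (np.float64(252.6511646416701), np.float64(199.2915082906451))
0.03 (np.float64(270.4746686689123), np.float64(166.9096944820539)) (np.float64(252.5906591570256), np.float64(197.76171915017176))
0.034 (np.float64(270.45528624798555), np.float64(165.41814598382228)) (np.float64(252.52992575467482), np.float64(196.22616745719498))
```

The cap's position puts the foot at z ≈ 0.0315, about 48 mm deep. Still free, so I'm continuing with readings.

Call:
play_rows([
  [0, [0.003, 0, 0], [0, 0, 0]],
  [0, [0.006, 0, 0], [0, 0, 0]],
  [0, [0.006, 0, 0], [0, 0, 0]],
])

```text
time: 15.4
eef_pos: [0.6333, 0.1167, 0.0994]
tcp_rot: [0.099, 0.687, -0.103, 0.712]
contact_force: [-0.5, 0.6, 2.8]
opening: 0.159
```

Call:
play_rows([
  [0, [0.003, 0, -0.001], [0, 0, 0]],
  [0, [0.006, 0, -0.001], [0, 0, 0]],
  [0, [0.006, 0, -0.001], [0, 0, 0]],
])

```text
time: 15.65
eef_pos: [0.6337, 0.1168, 0.0985]
tcp_rot: [0.099, 0.687, -0.102, 0.713]
contact_force: [-0.1, -0.9, 7.0]
opening: 0.157
```

Contact: 2.8 N, then 7 N. I'm pressing on in small steps.

Call:
play_rows([
  [0, [0.003, 0, 0], [0, 0, 0]],
  [0, [0.005, 0, 0], [0, 0, 0]],
  [0, [0.005, 0, 0], [0, 0, 0]],
])

```text
time: 15.9
eef_pos: [0.6341, 0.1168, 0.0977]
tcp_rot: [0.099, 0.686, -0.102, 0.713]
contact_force: [-1.6, 0.7, 9.6]
opening: 0.158
```

Call:
play_rows([
  [0, [0.003, 0, 0], [0, 0, 0]],
  [0, [0.003, 0, 0], [0, 0, 0]],
])

```text
time: 16.07
eef_pos: [0.6342, 0.1168, 0.0967]
tcp_rot: [0.099, 0.686, -0.102, 0.713]
contact_force: [-0.7, -0.1, 6.4]
opening: 0.154
```

Call:
play_rows([
  [0, [0, 0, 0], [0, 0, 0]],
  [0, [0, 0, 0], [0, 0, 0]],
])

```text
time: 16.23
eef_pos: [0.6335, 0.1167, 0.0955]
tcp_rot: [0.099, 0.687, -0.102, 0.713]
contact_force: [-0.0, 0.1, -0.5]
opening: 0.159
```

Call:
play_rows([
  [0, [0.003, 0, 0], [0, 0, 0]],
  [0, [0.003, 0, 0], [0, 0, 0]],
  [0, [0.003, 0, 0], [0, 0, 0]],
])

```text
time: 16.48
eef_pos: [0.6328, 0.1167, 0.0935]
tcp_rot: [0.099, 0.688, -0.103, 0.712]
contact_force: [-0.0, 0.4, 3.5]
opening: 0.156
```

The force peaked at 9.6 N or more, then dropped to about 0 (the click). It now reads 3.5 N at 6.5 mm of travel, so the seat is down on its stop. Releasing and rising.

Call:
play_rows([
  [20, [0, 0, 0], [0, 0, 0]],
  [40, [0, 0, 0], [0, 0, 0]],
  [40, [0, 0, 0], [0, 0, 0]],
  [40, [0, 0, 0], [0, 0, 0]],
  [40, [0, 0, 0], [0, 0, 0]],
])

```text
time: 16.9
eef_pos: [0.6323, 0.1167, 0.0928]
tcp_rot: [0.099, 0.688, -0.103, 0.712]
contact_force: [-0.0, -0.2, 1.0]
opening: 0.399
```

Call:
play_rows([
  [40, [-0.05, 0, 0.002], [0, 0, 0]],
  [40, [-0.12, 0, 0.004], [0, 0, 0]],
  [40, [-0.22, 0, 0.008], [0, 0, 0]],
  [40, [-0.32, 0, 0.011], [0, 0, 0]],
  [40, [-0.42, 0, 0.014], [0, 0.022, 0]],
  [0, [-0.42, 0, 0.014], [0, 0.022, 0]],
  [0, [-0.42, 0, 0.014], [0, 0.022, 0]],
  [0, [-0.42, 0, 0.014], [0, 0.022, 0]],
])

```text
time: 17.57
eef_pos: [0.6321, 0.1167, 0.2186]
tcp_rot: [0.101, 0.7, -0.101, 0.7]
contact_force: [-0.8, 0.2, -0.6]
opening: 0.004
```

```bash
python3 - <<'E'
from h import *
a=cams.read_camera("scene");b=cams.read_camera("side");print(redc(a),redc(b));s=st()
t=np.array([.6317,.1112,0])
for f in(.018,.022,.026,.030): print(f,proj(a,t+[0,0,f+.112]),proj(b,t+[0,0,f+.112]))
# key: green centroid
for c in(a,b):
    h=cv2.cvtColor(c["color"],cv2.COLOR_RGB2HSV);m=(h[...,0]>50)&(h[...,0]<75)&(h[...,1]>170)&(h[...,2]>50)
    k,l,S,ce=cv2.connectedComponentsWithStats(m.astype(np.uint8));i=[(S[j].tolist(),ce[j].round(2),onz(c,*ce[j],.051).round(4)) for j in range(1,k) if S[j,4]>25];print(i)
cv2.imwrite("pics/fin1.png",a["color"][:,:,::-1])
E
```

```text
[([267, 165, 7, 8, 50], [269.9, 168.6])] [([216, 101, 10, 4, 30], [221.2, 102.3]), ([251, 196, 6, 7, 39], [253.6, 199.1])]
{'time': 17.6667, 'qpos': [0.025, 0.2111, 1.6522, 0.0, 1.2823, 0.3114], 'eef_pos': [0.6313, 0.1167, 0.217], 'tcp_rot': [0.1007, 0.7013, -0.1011, 0.6985], 'contact_force': [0.6107, 0.8503, -0.3731], 'opening': 0.0014}
[[-0.004  0.282  0.959]
 [-0.     0.959 -0.282]
 [-1.    -0.001 -0.004]]
0.018 (np.float64(270.5324093218507), np.float64(171.353049855593)) (np.float64(252.77149697057212), np.float64(202.33392818172985))
0.022 (np.float64(270.51322984980686), np.float64(169.8771190195039)) (np.float64(252.71144348918517), np.float64(200.81556725605228))
0.026 (np.float64(270.49398308375703), np.float64(168.3960096624255)) (np.float64(252.6511646416701), np.float64(199.2915082906451))
0.03 (np.float64(270.4746686689123), np.float64(166.9096944820539)) (np.float64(252.5906591570256), np.float64(197.76171915017176))
[([202, 218, 9, 7, 52], array([206.1 , 220.85]), array([0.4654, 0.1685, 0.051 ]))]
[]
```

The cap is now 6 mm below its height at first contact and it stands upright, so the tube is seated with the seat down. Next, the key.

```bash
python3 - <<'E'
from h import *
go((.469,.1765,.217,-16.5),(.469,.1765,.06,-16.5))
E
```

```text
shift [0.002, 0.0384, -0.5751] turn [0.001, -0.002, 0.001] mm 173
shift [0.5254, 0.039, -0.5731] turn [0.001, -0.002, 0.001] mm 234
```

Call:
play_rows([
  [0, [0, 0.007, -0.1], [0, 0, 0]],
  [0, [0, 0.015, -0.22], [0, 0, 0]],
  [0, [0, 0.025, -0.34], [0, 0, 0]],
  [0, [0, 0.033, -0.46], [0, 0, 0]],
  [0, [0.1, 0.0385, -0.575], [0, 0, 0]],
  [0, [0.2, 0.0385, -0.575], [0, 0, 0]],
  [0, [0.3, 0.0385, -0.575], [0, 0, 0]],
  [0, [0.4, 0.0385, -0.575], [0, 0, 0]],
  [0, [0.4, 0.0385, -0.575], [0, 0, 0]],
  [0, [0.4, 0.0385, -0.575], [0, 0, 0]],
])

```text
time: 18.5
eef_pos: [0.4679, 0.1762, 0.0969]
tcp_rot: [0.1, 0.702, -0.102, 0.698]
contact_force: [0.3, 1.0, -0.4]
opening: 0.001
```

```bash
python3 - <<'E'
from h import *
a=cams.read_camera("scene");b=cams.read_camera("side");w=cams.read_camera("wrist");s=st();p=np.array(s["eef_pos"])
for c in(a,b,w):
    h=cv2.cvtColor(c["color"],cv2.COLOR_RGB2HSV);m=(h[...,0]>50)&(h[...,0]<75)&(h[...,1]>150)&(h[...,2]>40)
    k,l,S,ce=cv2.connectedComponentsWithStats(m.astype(np.uint8));print([(S[j].tolist(),ce[j].round(1),onz(c,*ce[j],.052).round(4)) for j in range(1,k) if S[j,4]>25]); print("key",proj(c,np.array([.4675,.171,.053])),"tcp",proj(c,p))
go((.469,.1765,.06,-16.5))
w=w["color"][:,:,::-1][180:330,180:380];x=[cv2.resize(w,(400,300))]
u,v=map(int,proj(a,p));x.append(cv2.resize(a["color"][v-45:v+30,u-50:u+50,::-1],(400,300)))
cv2.imwrite("pics/k.png",np.hstack(x))
E
```

```text
{'time': 18.65, 'qpos': [0.1567, 0.025, 2.0817, -0.0001, 1.0316, 0.4433], 'eef_pos': [0.4719, 0.1767, 0.1014], 'tcp_rot': [0.1013, 0.6988, -0.1006, 0.701], 'contact_force': [0.2675, -0.8309, 0.1463], 'opening': 0.0009}
[[ 0.003  0.283  0.959]
 [ 0.     0.959 -0.283]
 [-1.     0.001  0.003]]
[([202, 218, 10, 7, 58], array([206.4, 220.8]), array([0.465, 0.167, 0.052]))]
key (np.float64(205.9204035454814), np.float64(219.3667257163037)) tcp (np.float64(203.88106658687923), np.float64(200.1108661842072))
[([318, 240, 9, 6, 44], array([322.3, 242.5]), array([0.4698, 0.179 , 0.052 ]))]
key (np.float64(322.7620654283761), np.float64(240.3855361136494)) tcp (np.float64(322.14771890372657), np.float64(223.4330116964629))
[([261, 216, 30, 21, 323], array([277.5, 224.4]), array([0.4726, 0.1759, 0.052 ]))]
key (np.float64(272.4128559310743), np.float64(233.15818696709144)) tcp (np.float64(276.18310768459327), np.float64(254.58708719144857))
shift [0.138, -0.0036, -0.0094] turn [0.001, 0.002, -0.001] mm 42
```

No more pictures are shown, so I'll go on with numbers. All three cameras put the key at about (0.469, 0.171), and the arm is positioned for that. Descending with force checks.

Call:
play_rows([
  [0, [0.04, 0, -0.003], [0, 0, 0]],
  [0, [0.08, 0, -0.003], [0, 0, 0]],
  [0, [0.11, 0, -0.003], [0, 0, 0]],
  [0, [0.13, 0, -0.003], [0, 0, 0]],
  [0, [0.13, 0, -0.003], [0, 0, 0]],
  [0, [0.13, 0, -0.003], [0, 0, 0]],
])

```text
time: 19.15
eef_pos: [0.4689, 0.1767, 0.0597]
tcp_rot: [0.101, 0.7, -0.101, 0.699]
contact_force: [0.4, -0.4, 0.6]
opening: 0.001
```

Call:
play_rows([
  [0, [0.007, 0, 0], [0, 0, 0]],
  [0, [0.013, 0, 0], [0, 0, 0]],
  [0, [0.013, 0, 0], [0, 0, 0]],
])

```text
time: 19.4
eef_pos: [0.4695, 0.1768, 0.0566]
tcp_rot: [0.101, 0.7, -0.101, 0.7]
contact_force: [-0.7, -0.7, -0.1]
opening: -0.001
```

Call:
play_rows([
  [0, [0.007, 0, 0], [0, 0, 0]],
  [0, [0.013, 0, 0], [0, 0, 0]],
  [0, [0.013, 0, 0], [0, 0, 0]],
])

```text
time: 19.65
eef_pos: [0.4692, 0.1767, 0.0523]
tcp_rot: [0.101, 0.7, -0.101, 0.7]
contact_force: [0.1, 1.0, -0.2]
opening: 0.001
```

Call:
play_rows([
  [0, [0.007, 0, 0], [0, 0, 0]],
  [0, [0.013, 0, 0], [0, 0, 0]],
  [0, [0.013, 0, 0], [0, 0, 0]],
])

```text
time: 19.9
eef_pos: [0.4691, 0.1767, 0.0483]
tcp_rot: [0.101, 0.7, -0.101, 0.7]
contact_force: [-1.4, -0.3, 0.1]
opening: 0.0
```

Call:
play_rows([
  [0, [0.005, 0, 0], [0, 0, 0]],
  [0, [0.01, 0, 0], [0, 0, 0]],
  [0, [0.01, 0, 0], [0, 0, 0]],
])

```text
time: 20.15
eef_pos: [0.4692, 0.1767, 0.0454]
tcp_rot: [0.101, 0.7, -0.101, 0.7]
contact_force: [-0.8, 1.4, 0.6]
opening: -0.001
```

Call:
play_rows([
  [0, [0.005, 0, 0], [0, 0, 0]],
  [0, [0.008, 0, 0], [0, 0, 0]],
  [0, [0.008, 0, 0], [0, 0, 0]],
])

```text
time: 20.4
eef_pos: [0.4693, 0.1767, 0.0431]
tcp_rot: [0.101, 0.7, -0.101, 0.7]
contact_force: [-0.1, 0.1, -0.9]
opening: -0.004
```

Call:
play_rows([
  [0, [0.004, 0, 0], [0, 0, 0]],
  [0, [0.007, 0, 0], [0, 0, 0]],
  [0, [0.007, 0, 0], [0, 0, 0]],
])

```text
time: 20.65
eef_pos: [0.4693, 0.1768, 0.0411]
tcp_rot: [0.101, 0.7, -0.101, 0.7]
contact_force: [-0.3, -0.6, 0.0]
opening: 0.002
```

Call:
play_rows([
  [0, [0.004, 0, 0], [0, 0, 0]],
  [0, [0.006, 0, 0], [0, 0, 0]],
  [0, [0.006, 0, 0], [0, 0, 0]],
])

```text
time: 20.9
eef_pos: [0.4693, 0.1767, 0.0393]
tcp_rot: [0.101, 0.7, -0.101, 0.7]
contact_force: [-0.1, 0.1, -0.2]
opening: -0.0
```

Call:
play_rows([
  [0, [0.003, 0, 0], [0, 0, 0]],
  [0, [0.005, 0, 0], [0, 0, 0]],
  [0, [0.005, 0, 0], [0, 0, 0]],
])

```text
time: 21.15
eef_pos: [0.4693, 0.1768, 0.0378]
tcp_rot: [0.101, 0.7, -0.101, 0.7]
contact_force: [0.1, -0.6, -1.1]
opening: -0.001
```

Call:
play_rows([
  [0, [0.003, 0, 0], [0, 0, 0]],
  [0, [0.005, 0, 0], [0, 0, 0]],
  [0, [0.005, 0, 0], [0, 0, 0]],
])

```text
time: 21.4
eef_pos: [0.4693, 0.1768, 0.0363]
tcp_rot: [0.101, 0.7, -0.101, 0.7]
contact_force: [0.4, 0.3, 0.3]
opening: 0.001
```

Call:
play_rows([
  [0, [0.003, 0, 0], [0, 0, 0]],
  [0, [0.003, 0, 0], [0, 0, 0]],
])

```text
time: 21.57
eef_pos: [0.4693, 0.1768, 0.0354]
tcp_rot: [0.101, 0.7, -0.101, 0.7]
contact_force: [-0.1, -0.7, 0.8]
opening: 0.001
```

Call:
play_rows([
  [0, [0.003, 0, 0], [0, 0, 0]],
  [0, [0.003, 0, 0], [0, 0, 0]],
])

```text
time: 21.73
eef_pos: [0.4693, 0.1768, 0.0345]
tcp_rot: [0.101, 0.7, -0.101, 0.7]
contact_force: [-0.2, -0.4, -0.8]
opening: -0.001
```

Call:
play_rows([
  [0, [0.003, 0, 0], [0, 0, 0]],
  [0, [0.003, 0, 0], [0, 0, 0]],
])

```text
time: 21.9
eef_pos: [0.4693, 0.1768, 0.0336]
tcp_rot: [0.101, 0.7, -0.101, 0.7]
contact_force: [-1.4, -0.5, 0.5]
opening: 0.0
```

Call:
play_rows([
  [0, [0.003, 0, 0], [0, 0, 0]],
  [0, [0.003, 0, 0], [0, 0, 0]],
])

```text
time: 22.07
eef_pos: [0.4693, 0.1768, 0.0327]
tcp_rot: [0.101, 0.7, -0.101, 0.7]
contact_force: [0.9, -0.2, 0.6]
opening: 0.0
```

```bash
python3 - <<'E'
from h import *
a=cams.read_camera("scene");s=st()
im=a["color"]
t=np.array([.469,.1715,0]);print("key top px",proj(a,t+[0,0,.053]))
u,v=map(round,proj(a,t+[0,0,.053]))
print("gray");print(im[v-12:v+8,u-9:u+10].mean(2).astype(int))
print("green");print((im[v-12:v+8,u-9:u+10,1].astype(int)-im[v-12:v+8,u-9:u+10,0]))
E
```

```text
{'time': 22.1167, 'qpos': [0.1576, 0.1319, 2.1165, -0.0, 0.8933, 0.444], 'eef_pos': [0.4694, 0.1768, 0.0328], 'tcp_rot': [0.1009, 0.6999, -0.1009, 0.6998], 'contact_force': [-0.5193, -0.6618, 0.6239], 'opening': -0.0049}
[[-0.     0.283  0.959]
 [-0.     0.959 -0.283]
 [-1.    -0.    -0.   ]]
key top px (np.float64(206.23395440319825), np.float64(219.00940120691448))
gray
[[ 87  25  27  27  27  51  81  92  75  50  83  79  37 121 208 231 231 231
  231]
 [117  27  27  26  27  52  82  93  75  51  83  78  38  79 161 208 208 219
  231]
 [122  26  27  26  26  41  74  93  76  40  74  82  49  76 162 210 207 207
  219]
 [129  47  26  26  27  42  73  92  78  47  73  82  50  84 177 220 203 206
  211]
 [108  45  25  27  27  42  73  93  78  48  74  83  50  85 178 226 226 226
  226]
 [110  44  26  26  26  42  73  92  82  51  66  87  62  55 161 227 226 227
  226]
 [116  64  26  26  26  34  67  92  82  52  66  88  63  53 160 226 227 227
  227]
 [114  66  26  26  26  26  61  93  82  49  61  93  76  59 101 118 118 173
  227]
 [135 120  67  25  27  27  61  91  87  61  61  93  85  85 109 109 109 113
  1
[... 1822 characters left out ...]
   2   3   2  11  21  26  39   9  -4  -4  -3
   -3]
 [ -3  -3  -3  -3   5  31  15   5  16  28  45  45  45  47  34   6  -2  -3
   -3]
 [ -3  -2  -3  -3  14  46  42  40  43  45  47  48  47  47  29  15  -1  -3
   -3]
 [ -2  -3  -4  -3   9  47  48  46  48  47  47  48  47  46  37  20  -3  -3
   -3]
 [ -3  -4  -2  -1   9  47  49  48  49  47  47  49  51  48  24   9  -2  -4
   -3]
 [ -3  -3  -2  -2  12  30  48  49  52  49  50  47  49  40  15  -1  -2  -3
   -2]
 [ -3  -4  -2  -3   0   7  18  41  48  48  46  33  12   1  -1  -2  -3  -3
   -3]
 [ -3  -3  -3  -3  -2  -1   0   2   4   4   2   1   0  -2  -3  -3  -3  -2
   -2]
 [ -2  -3  -3  -4  -3  -3  -3  -3  -2  -3  -3  -2  -2  -3  -3  -3  -3  -2
   -2]]
```

In the pixel dump the finger tips sit centred over the green key, with about 3 px (roughly 6 mm) still to go. Continuing.

Call:
play_rows([
  [0, [0.004, 0, 0], [0, 0, 0]],
  [0, [0.004, 0, 0], [0, 0, 0]],
])

```text
time: 22.28
eef_pos: [0.4693, 0.1768, 0.0315]
tcp_rot: [0.101, 0.7, -0.101, 0.7]
contact_force: [-0.4, 0.1, 0.5]
opening: 0.001
```

Call:
play_rows([
  [0, [0.003, 0, 0], [0, 0, 0]],
  [0, [0.003, 0, 0], [0, 0, 0]],
])

```text
time: 22.45
eef_pos: [0.4695, 0.1768, 0.0307]
tcp_rot: [0.101, 0.7, -0.101, 0.7]
contact_force: [0.4, 0.1, -0.6]
opening: 0.001
```

Call:
play_rows([
  [0, [0.003, 0, 0], [0, 0, 0]],
  [0, [0.003, 0, 0], [0, 0, 0]],
])

```text
time: 22.62
eef_pos: [0.4695, 0.1768, 0.0301]
tcp_rot: [0.101, 0.7, -0.101, 0.7]
contact_force: [-0.5, -1.1, 2.9]
opening: 0.001
```

Contact, 2.9 N. Pressing in small steps.

Call:
play_rows([
  [0, [0.003, 0, 0], [0, 0, 0]],
  [0, [0.003, 0, 0], [0, 0, 0]],
])

```text
time: 22.78
eef_pos: [0.4695, 0.1768, 0.0293]
tcp_rot: [0.101, 0.7, -0.101, 0.7]
contact_force: [-1.4, -1.1, 4.5]
opening: 0.005
```

Call:
play_rows([
  [0, [0.003, 0, 0], [0, 0, 0]],
  [0, [0.003, 0, 0], [0, 0, 0]],
])

```text
time: 22.95
eef_pos: [0.4695, 0.1768, 0.0283]
tcp_rot: [0.101, 0.7, -0.101, 0.7]
contact_force: [-1.9, -0.1, 3.8]
opening: -0.001
```

Call:
play_rows([
  [0, [0.003, 0, 0], [0, 0, 0]],
  [0, [0.003, 0, 0], [0, 0, 0]],
])

```text
time: 23.12
eef_pos: [0.4695, 0.1768, 0.0269]
tcp_rot: [0.101, 0.7, -0.101, 0.7]
contact_force: [-0.2, -0.5, 1.3]
opening: -0.005
```

The force peaked, then fell to 1.3 N at about 4 mm: the dome has clicked. I'll take one touch to the stop, then release and retreat.

Call:
play_rows([
  [0, [0.002, 0, 0], [0, 0, 0]],
  [0, [0.002, 0, 0], [0, 0, 0]],
])

```text
time: 23.28
eef_pos: [0.4695, 0.1768, 0.0266]
tcp_rot: [0.101, 0.7, -0.101, 0.7]
contact_force: [-1.7, -0.0, 4.0]
opening: 0.001
```

Call:
play_rows([
  [0, [-0.02, 0, 0], [0, 0, 0]],
  [0, [-0.06, 0, 0], [0, 0, 0]],
  [0, [-0.15, 0, 0], [0, 0, 0]],
  [0, [-0.27, 0, 0], [0, 0, 0]],
  [0, [-0.4, 0, 0], [0, 0, 0]],
  [0, [-0.5, 0, 0], [0, 0, 0]],
  [0, [-0.5, 0, -0.1], [0, 0, 0]],
  [0, [-0.5, 0, -0.1], [0, 0, 0]],
])

```text
time: 23.95
eef_pos: [0.4393, 0.1863, 0.1795]
tcp_rot: [0.101, 0.699, -0.1, 0.701]
contact_force: [-1.1, 0.1, -1.6]
opening: 0.004
```

```bash
python3 - <<'E'
from h import *
a=cams.read_camera("scene");b=cams.read_camera("side");st()
print("red",redc(a),redc(b))
for c in(a,b):
    h=cv2.cvtColor(c["color"],cv2.COLOR_RGB2HSV);m=(h[...,0]>50)&(h[...,0]<75)&(h[...,1]>150)&(h[...,2]>40)
    k,l,S,ce=cv2.connectedComponentsWithStats(m.astype(np.uint8));print("key",[(S[j].tolist(),ce[j].round(1)) for j in range(1,k) if S[j,4]>25])
o=cv2.imread("pics/scene0.png");d=cv2.absdiff(o,a["color"][:,:,::-1].copy()).max(2)
for n,(x0,y0,x1,y1) in dict(flask=(348,190,372,240),bottle=(162,122,190,200),blue=(319,224,331,250),white=(349,245,360,270)).items(): print(n,(d[y0:y1,x0:x1]>60).sum(),d[y0:y1,x0:x1].mean())
E
```

```text
{'time': 24.05, 'qpos': [0.1859, -0.131, 2.0804, -0.0001, 1.191, 0.4714], 'eef_pos': [0.4401, 0.1854, 0.177], 'tcp_rot': [0.1007, 0.6995, -0.1005, 0.7003], 'contact_force': [0.357, -0.24, -0.1781], 'opening': -0.0035}
[[ 0.001  0.282  0.96 ]
 [ 0.     0.96  -0.282]
 [-1.     0.     0.001]]
red [([267, 165, 7, 8, 53], [269.9, 168.4])] [([216, 101, 10, 4, 30], [221.2, 102.3]), ([251, 196, 7, 7, 42], [253.8, 199.1])]
key [([202, 218, 10, 7, 55], array([206.3, 220.9]))]
key [([318, 240, 9, 6, 41], array([322.2, 242.1]))]
flask 0 8.3175
bottle 661 43.75228937728938
blue 0 7.782051282051282
white 0 7.7709090909090905
```

The key is back up, the tube is still seated, and the flask and other tubes are unchanged. The wash bottle region differs, possibly because the arm hides it, so I'll check it in the side view before handing in.

```bash
python3 - <<'E'
from h import *
b=cams.read_camera("side");o=cv2.imread("pics/side0.png");d=cv2.absdiff(o,b["color"][:,:,::-1].copy()).max(2)
r=d[240:330,270:315];print((r>60).sum(),r.mean())
a=cams.read_camera("scene")
print("bottle scene mean colour",a["color"][122:200,162:190].mean((0,1)), "dark px",(a["color"][122:200,162:190].max(2)<50).sum())
if (r>60).sum()<20: ctrl.sign_off(); print("handed in")
E
```

```text
16 2.869135802469136
bottle scene mean colour [87.16987179 88.65338828 93.12637363] dark px 748
the job is handed in; nothing more can be done
handed in
```

The red-capped tube is seated in the photometer, the green key has been pressed through its click and has come back up, and the job is handed in at about 24 s of the 48 s allowed.

**First grasp missed:** the fingers closed at the cap's edge and slipped off. The cameras showed the finger ends about 13–18 mm behind the reported tool point. I allowed for that and gripped the glass on the second try; the rack and the other tubes did not move.

**Seating:** I lowered the tube in steps of about 2 mm or less and first felt the pad about 48 mm below the mouth. The force rose to at least 9.6 N, dropped to about 0 at the click, and read 3.5 N with the seat about 6.5 mm down. I then let go. In the images the cap stands upright, about 6 mm lower than at first contact.

**Key:** the force peaked at about 4.5 N and fell to 1.3 N at about 4 mm, then read 4 N on the stop. After release the key was at its starting position in both cameras.

**Last checks:** the gripper was clear and touching nothing. The flask and the blue and white tubes matched the first scene image. The wash bottle's area did not match in the scene camera, most likely because the dark arm was in front of it. In the side camera it matched the starting image, with only 16 changed pixels. Forces were read only at the end of each move, so brief peaks in between were not seen; the highest reading on the tube or the instrument was 9.6 N.

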